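# Clamp a heat sink in a bench-mounted quick clamp

## Robot

A 6-joint arm with a two-finger parallel gripper is mounted at the origin on the work surface. World frame = base frame: x ahead of the robot, y to its left, z up, the work surface at z = 0. Lengths are in m, angles in rad, forces in N, time in s.
With the tool pointing down it reaches from about 0.375 to 0.925 m from the base axis. Payload 5.7 kg.
Tool frame: the origin (TCP) lies at the very end of the fingers, on their centre line; the grasp point (between the pads) lies 19 mm behind it; z points along the fingers, y is the direction in which the jaws open and shut (so a half turn about z gives the same grasp; the last joint's range is limited). The gripper opens to 88 mm and grips with 3 to 60 N. Pads are 20 mm wide; open, the fingers measure 115 mm over their backs; the gripper's body (75 mm by 178 mm) begins 61 mm behind the grasp point.
Start: joints at [-1.216, 0.359, 1.51, -0, 1.272, -0.115], TCP at [0.272, -0.535, 0.223] pointing down, gripper open.
Joint ranges: [-2.97, 2.97], [-1.01, 2.36], [0.21, 2.38], [-0.96, 4.11], [0.2, 2.71], [-2.98, 2.98]. Speed limits (rad/s): [2.39, 2.39, 3.14, 3.14, 3.14, 3.14].

## Interface

Orientations are given as a rotation vector (axis times angle).
In Python, from rig import state, read_camera, close_job gives the robot as it stands.
- The arm moves only by the tool drive_tool, never from a script. Its arguments are lists of equal length, an entry for each row: "slide": the shift along the world's x, y, z in mm, a list of three; "twist": the turn about the world's z in rad; "hand": the closure, from -1 (fully open) to 1 (shut). In form: {"slide": [[tx, ty, tz], ...], "twist": [twist, ...], "hand": [hand, ...]}. A call has exactly 5 rows; each row shifts and turns the commanded pose from where the row before left it; what a row does not reach is not made up. A row lasts 1/10 s, in which the tool goes at most 50 mm and 8.59 degrees, less where a joint would pass 70% of its speed; a pose out of reach is approached as far as the arm can. A call is refused whole if a number of a shift passes 50 or a number of a turn 0.15, either way. A call with a gripper value outside its range is refused whole. The fingers move at their own pace and stop on an object; "newtons" is the grip in N (left out, the last holds). Time passes only in rows, so rows that do not move let the fingers close, or fill a call up. It gives the time, the measured TCP pose, the force and the opening at its end, in the units of the state.
- state(): the state, without advancing time (a new reading comes with each control period).
- read_camera(name): name is "side" or "top"; returns a dict with "image" (400x640x3 uint8, red, green, blue), "mtx" (3x3 intrinsics, pixels), "T" (4x4, takes a point from camera to world coordinates). Camera axes: x right, y down, z forward; pixel columns grow to the right and rows downward; lengths in m; the calibration is good to about 2 mm. A picture is of the moment at which its call begins. There is no depth.
- close_job(): hands the job in, once; it reports no verdict.
The state is a dict: "clock": time; "qpos": joint angles; "joint_vel": joint speeds; "effort": joint torques, N m; "tool_pos": TCP position; "orientation": TCP orientation; "ft_force": force on the tool from outside, world axes, zero at the start; "torque": the same for the moment, N m; "opening": finger opening in m.
Only numpy, scipy, OpenCV 4.12 (cv2) and the standard library are available. Lean on these libraries where they do the work, as an engineer would, in place of code of your own. Each camera call takes 0.05 s, during which the arm holds its last target.

## Task

Two one-hand bar clamps are screwed to the electronics bench. Squeeze and release the trigger of the one that holds the finned heat sink, over and over, until its sliding jaw grips the heat sink firmly against the fixed jaw and a good squeeze brings the jaw no closer, then let go and withdraw. Work it by the trigger only, do not push the sliding jaw, and leave the other clamp, with the plain grey box, as it is.

Things in the scene. Friction and masses are not known exactly. Their poses are not given: they have to be found in the camera images.
- handle (a point): Fixed black handle, 22 (x) by 26 (y) mm, top 138 mm above the bench, of the clamp with the heat sink. Point: centre line, 115 mm above the bench; x along the bar to the sliding jaw, z up. Trigger ahead (+x). Span from the handle's back to the trigger's front, at the tip: 56 mm at rest, 38 squeezed. The handle is rigid: centre closing fingers 8 mm ahead of this point, or draw the trigger alone.
- trigger (a point): Steel trigger, 14 mm thick, 22 wide, hinged 42 mm above the bench. Point: middle of its tip, 124 mm above the bench and 38 mm ahead of the handle point at rest, 20 squeezed home; its front face is 7 mm further. Fingertips 100 mm above the bench take it. 12 N moves it, 15 to 25 N grips firmly. Each full squeeze draws the jaw about 8 mm; let go, it springs back and the jaw stays.
- jaw: Bar with sliding jaw (83 mm high) of that clamp. Origin: on the bar's top, 24 mm above the bench, below the face of its rubber pad; clamp's axes. Closes along -x. Its face starts 70 to 90 mm from the fixed jaw's face (which is 104 mm ahead of the handle point, 70 mm high) and ends about 47 mm from it, the springy pad pressed in by some 3 mm. A brake holds it where the trigger has brought it.
- heatsink: Finned aluminium heat sink, 50 (x) by 60 (y) by 34 mm high, seven upright fins along x; loose on the clamp's two rails, 30 mm above the bench, 3 to 10 mm in front of the fixed jaw, and slides back against it when pressed. Origin: centre of its underside.
- spare_jaw: The same sliding jaw of the other, identical clamp, which holds a plain grey box of about the same size; not to be moved. Origin as for the first jaw.
There are look-alikes about, which are no part of the job. Leave any blue or brown look-alike of the heatsink alone.

How it is judged:
By the outcome, as a careful person would: the job done as asked, in the order asked, and still so for the second after the job is handed in, with the robot touching nothing.
It also fails if it takes over 54 s, if anything falls off the work surface, if the arm or the gripper's body presses on something with over 40 N, if the wrist force passes 120 N, or if a joint passes its speed limit or range.

## Working session

There is one attempt and no reset: what is moved stays moved. The work goes in short steps, Python scripts to look and compute and a tool call to move; the robot and the scene stay as the last step left them, time stands still between calls to the robot, and variables do not carry over. Pictures are saved under pics/ and viewed, and the job is handed in when it is done.

Besides the shell and the picture viewer there is one more tool, called after "Emit:" as name(argument=value, ...) on one line, values as JSON. drive_tool: Moves the arm, as the interface text tells. Its arguments: {"type":"object","properties":{"slide":{"type":"array"},"twist":{"type":"array"},"hand":{"type":"array"},"newtons":{"type":"number"}},"required":["slide","twist","hand"]}

```bash
mkdir -p pics; python3 - <<'E'
from rig import *
import cv2,numpy as np
s=state();print(s)
for n in("top","side"):
    r=read_camera(n);cv2.imwrite(f"pics/{n}0.png",r["image"][:,:,::-1]);np.savez(f"{n}0.npz",**r);print(n,r["mtx"],r["T"])
E
```

```text
{'clock': 0.0, 'qpos': array([-1.21613124e+00,  3.59477974e-01,  1.51139951e+00, -1.34698312e-05,
        1.27249255e+00, -1.15105927e-01]), 'joint_vel': array([ 0.00220087, -0.00033903,  0.0011419 , -0.00039839,  0.00011848,
        0.00126921]), 'effort': array([-1.58647239e-03, -5.15391183e+01, -2.70738584e+01,  6.72629289e-02,
        3.50219908e-02, -1.21411240e-04]), 'tool_pos': array([ 0.27136024, -0.53437695,  0.22183821]), 'orientation': array([-3.05361148e+00, -7.30743735e-01,  3.53487645e-04]), 'ft_force': array([0.29437325, 0.23395661, 0.07947725]), 'torque': array([0.05193796, 0.01287982, 0.05047711]), 'opening': 0.08803608226400046}
top [[388.47162882   0.         319.12417906]
 [  0.         388.47162882 204.04945305]
 [  0.           0.           1.        ]] [[-8.06392780e-05 -9.87468909e-01  1.57813646e-01  4.81817791e-01]
 [-9.99991546e-01 -5.69165223e-04 -4.07234465e-03 -1.95171508e-02]
 [ 4.11113576e-03 -1.57812641e-01 -9.87460515e-01  8.47780809e-01]
 [ 0.00000000e+00  0.00000000e+00  0.00000000e+00  1.00000000e+00]]
side [[415.42551261   0.         318.35174013]
 [  0.         415.42551261 195.34069803]
 [  0.           0.           1.        ]] [[-0.89192184 -0.31284126  0.3265054   0.31359495]
 [-0.45194757  0.64035501 -0.62103853  0.52076032]
 [-0.01479289 -0.70148115 -0.71253446  0.73499811]
 [ 0.          0.          0.          1.        ]]
```

View pics/top0.png

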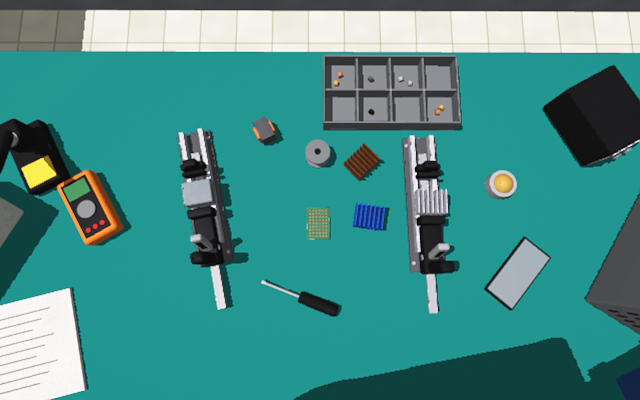

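View pics/side0.png

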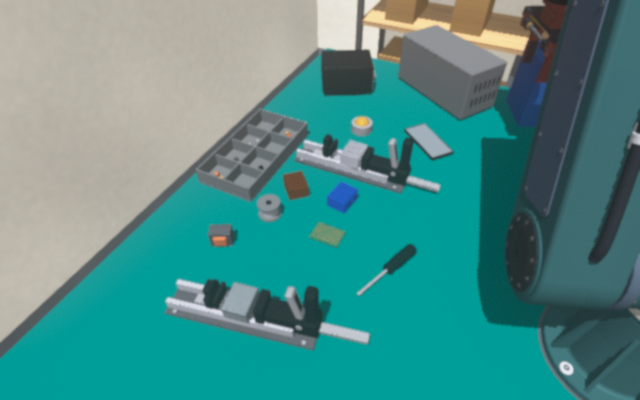

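```bash
python3 - <<'E'
import cv2,numpy as np
a=cv2.imread("pics/top0.png")[120:320,370:490];b=cv2.imread("pics/side0.png")[115:205,285:445]
cv2.imwrite("pics/c1.png",cv2.resize(a,None,fx=3,fy=3,interpolation=cv2.INTER_CUBIC)[:600]);cv2.imwrite("pics/c2.png",cv2.resize(b,None,fx=5,fy=5,interpolation=cv2.INTER_CUBIC))
E
```

```text
(no output)
```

View pics/c1.png

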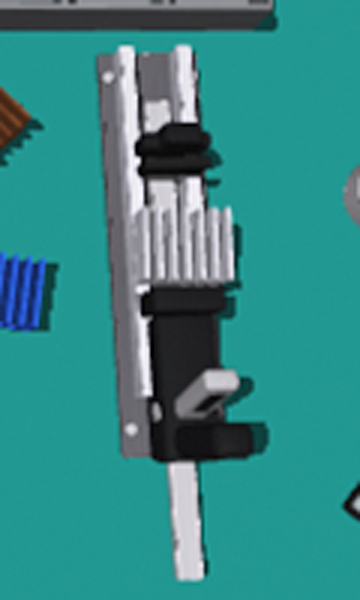

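View pics/c2.png

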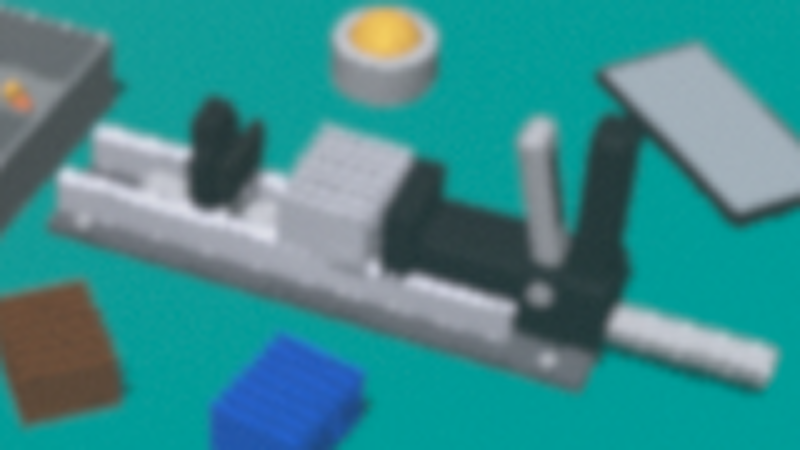

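```bash
cat > h.py <<'E'
import numpy as np,cv2
def ray(r,u,v):
    K=r["mtx"];T=r["T"];d=T[:3,:3]@np.linalg.inv(K)@[u,v,1];return T[:3,3],d/np.linalg.norm(d)
def plane(r,u,v,z):
    o,d=ray(r,u,v);return o+d*(z-o[2])/d[2]
def proj(r,p):
    T=np.linalg.inv(r["T"]);c=T[:3,:3]@np.asarray(p,float)+T[:3,3];q=r["mtx"]@c;return q[:2]/q[2]
def tri(r1,p1,r2,p2):
    o1,d1=ray(r1,*p1);o2,d2=ray(r2,*p2)
    A=np.stack([d1,-d2],1);t=np.linalg.lstsq(A,o2-o1,rcond=None)[0];a=o1+d1*t[0];b=o2+d2*t[1];return (a+b)/2,np.linalg.norm(a-b)
E
python3 - <<'E'
from h import *
t=np.load("top0.npz");s=np.load("side0.npz")
C=lambda x,y:(370+(x+.5)/3-.5,120+(y+.5)/3-.5)
S=lambda x,y:(285+(x+.5)/5-.5,115+(y+.5)/5-.5)
def P(x,y,z): p=plane(t,*C(x,y),z);return p
for n,a,b,z in(("plate",(97,55),(122,457),.003),("barL",(168,465),(178,580),.02),("barR",(198,465),(203,577),.024)):
    A=P(*a,z);B=P(*b,z);d=A-B;print(n,A,B,np.degrees(np.arctan2(d[1],d[0])))
for n,q,z in(("hback R",(253,457),.138),("hfrontR",(253,425),.138),("hs fl",(137,208),.064),("hs fr",(231,207),.064),("hs br",(233,283),.064),("hs bl",(143,283),.064),("trig",(230,376),.13),("plate holes",(108,76),.003),("",(131,429),.003)):
    print(n,P(*q,z))
print("trig tri",tri(t,C(228,377),s,S(540,125)))
print("handle tri",tri(t,C(232,441),s,S(622,122)))
E
```

```text
plate [ 0.76849245 -0.21079681  0.003     ] [ 0.46937971 -0.21857902  0.003     ] 1.490365267078798
barL [ 0.4641104  -0.24658887  0.02      ] [ 0.38610891 -0.25010274  0.02      ] 2.579359608974449
barR [ 0.46419245 -0.26640906  0.024     ] [ 0.38855717 -0.26625298  0.024     ] -0.11823122764157108
hback R [ 0.47135626 -0.26555401  0.138     ]
hfrontR [ 0.49037891 -0.26659933  0.138     ]
hs fl [ 0.63856008 -0.22076048  0.064     ]
hs fr [ 0.63930734 -0.2853729   0.064     ]
hs br [ 0.58669706 -0.28399936  0.064     ]
hs bl [ 0.58666837 -0.22280428  0.064     ]
trig [ 0.52025239 -0.25687348  0.13      ]
plate holes [ 0.75204004 -0.21853216  0.003     ]
 [ 0.48917044 -0.22577839  0.003     ]
trig tri (array([ 0.52029483, -0.25867785,  0.12052859]), np.float64(0.00032526020025765666))
handle tri (array([ 0.48082725, -0.25287572,  0.1396557 ]), np.float64(4.876781692036664e-05))
```

Emit:
drive_tool(slide=[[22,28,0],[22,28,0],[22,28,0],[22,28,0],[22,28,0]], twist=[0.113,0.113,0.113,0.113,0.113], hand=[-1,-1,-1,-1,-1], newtons=20)

```text
clock: 0.6
tool_pos: [0.3821, -0.3935, 0.2223]
orientation: [-2.726, -1.559, 0.0]
ft_force: [-0.3, 0.6, 0.1]
opening: 0.088
```

Emit:
drive_tool(slide=[[22,28,0],[22,28,0],[22,28,0],[22,28,0],[20,27,0]], twist=[0.113,0.113,0.113,0.113,0.111], hand=[-1,-1,-1,-1,-1])

```text
clock: 1.1
tool_pos: [0.4902, -0.2545, 0.2223]
orientation: [-2.185, -2.256, 0.0]
ft_force: [0.6, -0.5, 1.1]
opening: 0.0879
```

Emit:
drive_tool(slide=[[0,0,0],[0,0,0],[0,0,0],[0,0,0],[0,0,0]], twist=[0,0,0,0,0], hand=[-1,-1,-1,-1,-1])

```text
clock: 1.6
tool_pos: [0.489, -0.2568, 0.2226]
orientation: [-2.193, -2.249, 0.0]
ft_force: [-0.5, -0.2, 0.0]
opening: 0.0878
```

```bash
python3 - <<'E'
from rig import *
from h import *
from scipy.spatial.transform import Rotation as R
s=state();r=read_camera("side");b=r["image"][:,:,::-1][60:240,240:480]
print(s["clock"],s["tool_pos"],R.from_rotvec(s["orientation"]).as_matrix()[:,1],s["ft_force"],s["opening"])
cv2.imwrite("pics/s1.png",cv2.resize(b,None,fx=3.3,fy=3.3,interpolation=cv2.INTER_CUBIC))
E
```

```text
1.6 [ 0.48903157 -0.25684713  0.22258446] [ 9.99685745e-01  2.50665032e-02 -2.86694263e-04] [-0.47580751 -0.2403012   0.00836783] 0.08779733042267404
```

View pics/s1.png

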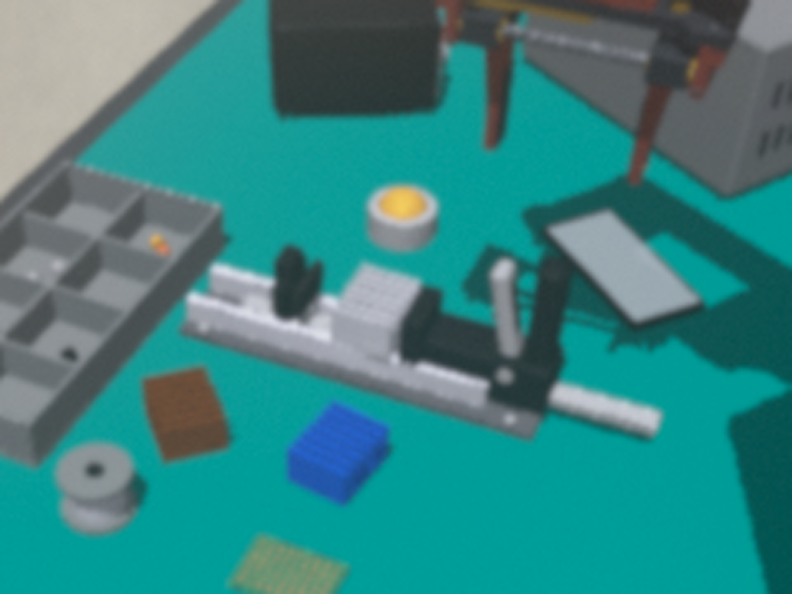

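Emit:
drive_tool(slide=[[6,1,-20],[0,0,-30],[0,0,-30],[0,0,-30],[0,0,-12]], twist=[0,0,0,0,0], hand=[-1,-1,-1,-1,-1])

```text
clock: 2.15
tool_pos: [0.4938, -0.2543, 0.0981]
orientation: [-2.189, -2.247, 0.001]
ft_force: [-0.8, 0.3, -0.5]
opening: 0.0881
```

```bash
python3 - <<'E'
from rig import *
from h import *
s=state();print(s["clock"],s["tool_pos"],s["ft_force"],s["opening"])
r=read_camera("side");b=r["image"][:,:,::-1][60:240,240:480]
cv2.imwrite("pics/s2.png",cv2.resize(b,None,fx=3.3,fy=3.3,interpolation=cv2.INTER_CUBIC))
E
```

```text
2.15 [ 0.49379891 -0.25434152  0.09813135] [-0.83881719  0.30306025 -0.45637739] 0.08809846405258175
```

View pics/s2.png

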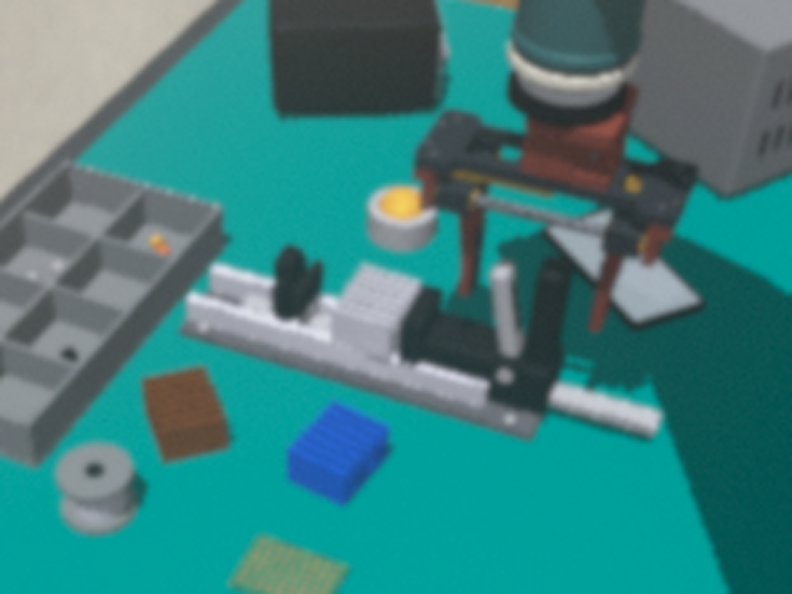

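Emit:
drive_tool(slide=[[-5,-1,0],[0,0,0],[0,0,0],[0,0,0],[0,0,0]], twist=[0,0,0,0,0], hand=[-1,-1,1,1,1])

```text
clock: 2.7
tool_pos: [0.492, -0.2565, 0.1017]
orientation: [2.189, 2.249, 0.002]
ft_force: [4.8, 1.2, 2.8]
opening: 0.0677
```

Emit:
drive_tool(slide=[[0,0,0],[0,0,0],[0,0,0],[0,0,0],[0,0,0]], twist=[0,0,0,0,0], hand=[1,1,1,1,1])

```text
clock: 3.2
tool_pos: [0.4895, -0.2568, 0.1024]
orientation: [2.19, 2.253, -0.004]
ft_force: [-8.8, -1.8, 17.2]
opening: 0.0374
```

```bash
python3 - <<'E'
from rig import *
from h import *
s=state();print(s["clock"],s["tool_pos"],s["ft_force"],s["opening"])
r=read_camera("side");b=r["image"][:,:,::-1][60:240,240:480]
cv2.imwrite("pics/s3.png",cv2.resize(b,None,fx=3.3,fy=3.3,interpolation=cv2.INTER_CUBIC))
E
```

```text
3.2 [ 0.48946438 -0.25678675  0.10243271] [-8.81718993 -1.83100329 17.24735193] 0.03738461935387111
```

View pics/s3.png

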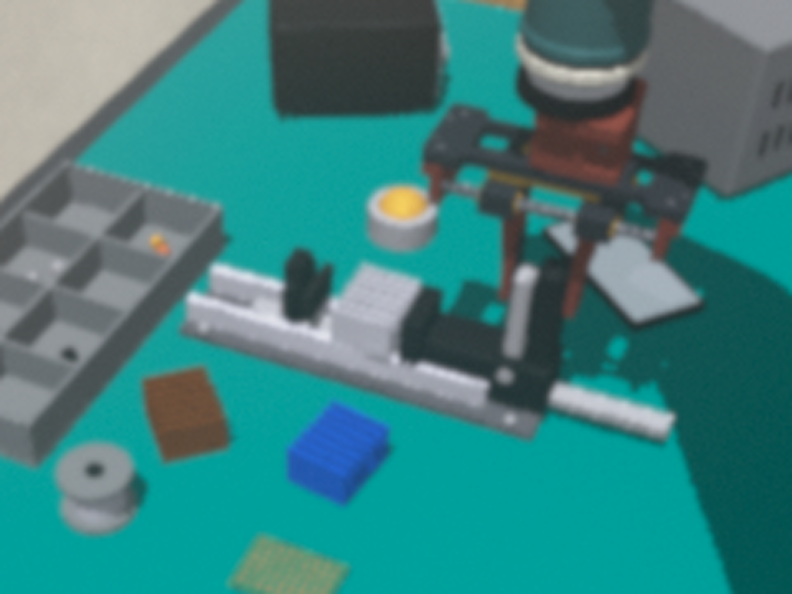

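Emit:
drive_tool(slide=[[0,0,0],[0,0,0],[0,0,0],[0,0,0],[0,0,0]], twist=[0,0,0,0,0], hand=[-1,-1,-1,-1,-1])

```text
clock: 3.75
tool_pos: [0.4903, -0.2557, 0.1003]
orientation: [-2.19, -2.251, 0.0]
ft_force: [-0.5, -0.1, -0.7]
opening: 0.0743
```

Emit:
drive_tool(slide=[[0,0,0],[0,0,0],[0,0,0],[0,0,0],[0,0,0]], twist=[0,0,0,0,0], hand=[-1,-1,1,1,1])

```text
clock: 4.25
tool_pos: [0.4915, -0.2561, 0.1009]
orientation: [2.191, 2.25, 0.001]
ft_force: [5.4, 2.3, 2.2]
opening: 0.0672
```

Emit:
drive_tool(slide=[[0,0,0],[0,0,0],[0,0,0],[0,0,0],[0,0,0]], twist=[0,0,0,0,0], hand=[1,1,1,1,1])

```text
clock: 4.75
tool_pos: [0.4895, -0.2564, 0.1019]
orientation: [-2.19, -2.251, 0.003]
ft_force: [-6.7, -0.9, 14.3]
opening: 0.0378
```

Emit:
drive_tool(slide=[[0,0,0],[0,0,0],[0,0,0],[0,0,0],[0,0,0]], twist=[0,0,0,0,0], hand=[-1,-1,-1,-1,-1])

```text
clock: 5.25
tool_pos: [0.4904, -0.2558, 0.1003]
orientation: [-2.191, -2.251, 0.0]
ft_force: [0.5, -0.3, -0.4]
opening: 0.0745
```

```bash
python3 - <<'E'
from rig import *
from h import *
s=state();print(s["clock"],s["tool_pos"],s["ft_force"],s["opening"])
r=read_camera("side");b=r["image"][:,:,::-1][60:240,240:480]
cv2.imwrite("pics/s4.png",cv2.resize(b,None,fx=3.3,fy=3.3,interpolation=cv2.INTER_CUBIC))
E
```

```text
5.25 [ 0.49036462 -0.25577866  0.10030562] [ 0.4629532  -0.34649086 -0.37505182] 0.07448661540873924
```

View pics/s4.png

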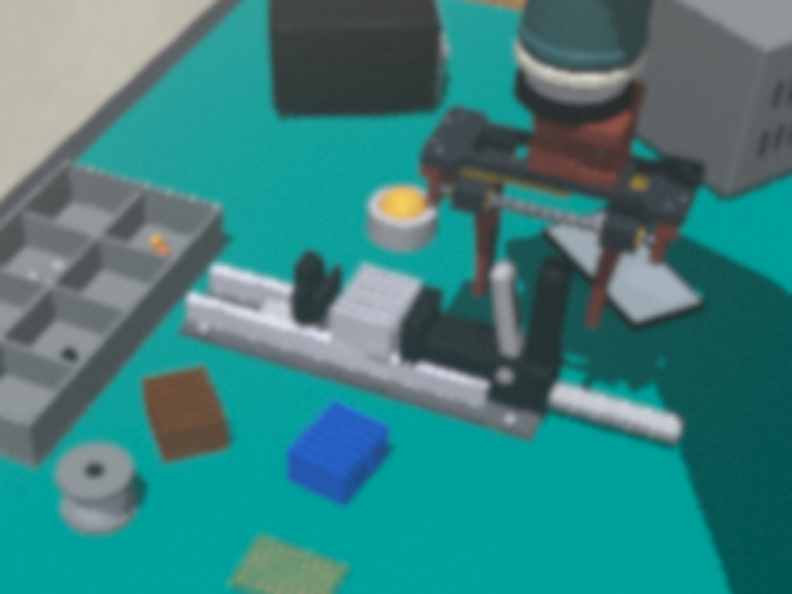

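Emit:
drive_tool(slide=[[0,0,0],[0,0,0],[0,0,0],[0,0,0],[0,0,0]], twist=[0,0,0,0,0], hand=[-1,-1,1,1,1])

```text
clock: 5.8
tool_pos: [0.4915, -0.2561, 0.1009]
orientation: [2.191, 2.25, 0.001]
ft_force: [5.1, 1.9, 2.4]
opening: 0.0674
```

Emit:
drive_tool(slide=[[0,0,0],[0,0,0],[0,0,0],[0,0,0],[0,0,0]], twist=[0,0,0,0,0], hand=[1,1,1,1,1])

```text
clock: 6.3
tool_pos: [0.4894, -0.2564, 0.1019]
orientation: [-2.19, -2.251, 0.003]
ft_force: [-7.0, 0.2, 13.2]
opening: 0.0376
```

Emit:
drive_tool(slide=[[0,0,0],[0,0,0],[0,0,0],[0,0,0],[0,0,0]], twist=[0,0,0,0,0], hand=[-1,-1,-1,-1,-1])

```text
clock: 6.8
tool_pos: [0.4903, -0.2558, 0.1003]
orientation: [-2.191, -2.251, 0.0]
ft_force: [0.1, -0.2, -0.5]
opening: 0.074
```

```bash
python3 - <<'E'
from rig import *
from h import *
s=state();print(s["clock"],s["tool_pos"],s["ft_force"],s["opening"])
r=read_camera("side");b=r["image"][:,:,::-1][60:240,240:480]
cv2.imwrite("pics/s5.png",cv2.resize(b,None,fx=3.3,fy=3.3,interpolation=cv2.INTER_CUBIC))
E
```

```text
6.8 [ 0.4903491  -0.25576505  0.10031726] [ 0.1194655  -0.24497875 -0.50250635] 0.07396043682465954
```

View pics/s5.png

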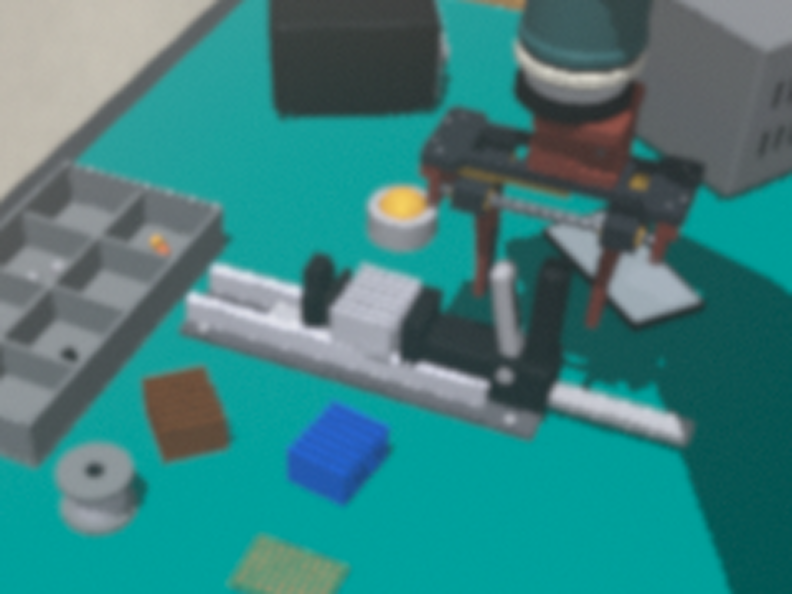

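Emit:
drive_tool(slide=[[0,0,0],[0,0,0],[0,0,0],[0,0,0],[0,0,0]], twist=[0,0,0,0,0], hand=[-1,-1,1,1,1])

```text
clock: 7.35
tool_pos: [0.4915, -0.2561, 0.1009]
orientation: [2.191, 2.25, 0.002]
ft_force: [5.4, 2.6, 0.9]
opening: 0.0674
```

Emit:
drive_tool(slide=[[0,0,0],[0,0,0],[0,0,0],[0,0,0],[0,0,0]], twist=[0,0,0,0,0], hand=[1,1,1,1,1])

```text
clock: 7.85
tool_pos: [0.4894, -0.2564, 0.1019]
orientation: [-2.19, -2.252, 0.003]
ft_force: [-7.0, -0.8, 14.1]
opening: 0.0377
```

Emit:
drive_tool(slide=[[0,0,0],[0,0,0],[0,0,0],[0,0,0],[0,0,0]], twist=[0,0,0,0,0], hand=[-1,-1,-1,-1,-1])

```text
clock: 8.35
tool_pos: [0.4903, -0.2558, 0.1003]
orientation: [-2.191, -2.251, 0.0]
ft_force: [0.5, 0.1, 1.2]
opening: 0.0742
```

```bash
python3 - <<'E'
from rig import *
from h import *
s=state();print(s["clock"],s["tool_pos"],s["ft_force"],s["opening"])
r=read_camera("side");b=r["image"][:,:,::-1][60:240,240:480]
cv2.imwrite("pics/s6.png",cv2.resize(b,None,fx=3.3,fy=3.3,interpolation=cv2.INTER_CUBIC))
E
```

```text
8.35 [ 0.49034374 -0.25577804  0.10031543] [0.49869616 0.13048565 1.1679444 ] 0.07424091771942838
```

View pics/s6.png

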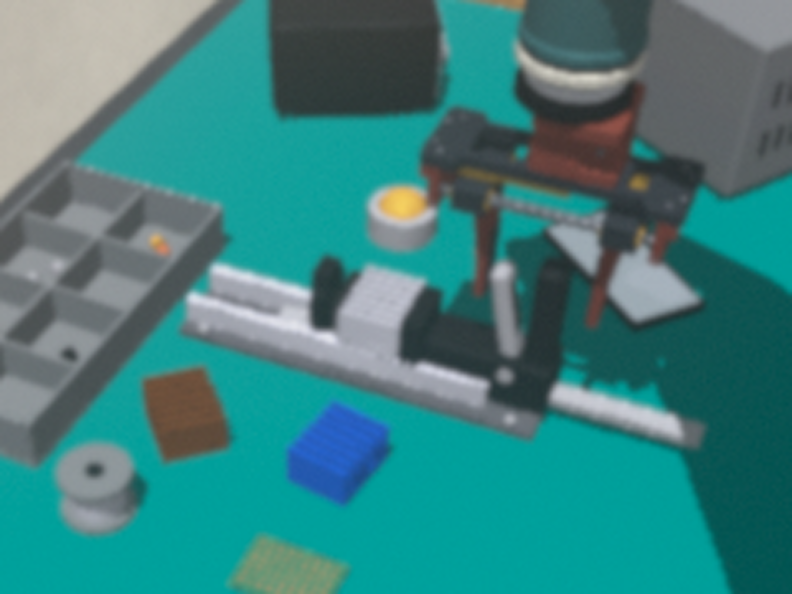

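The jaw has met the heat sink (now around pixel 385,310 in the crop) and is sliding it back. I'll keep going.

Emit:
drive_tool(slide=[[0,0,0],[0,0,0],[0,0,0],[0,0,0],[0,0,0]], twist=[0,0,0,0,0], hand=[-1,-1,1,1,1])

```text
clock: 8.9
tool_pos: [0.4915, -0.2561, 0.1009]
orientation: [2.191, 2.25, 0.002]
ft_force: [5.0, 1.4, 2.2]
opening: 0.0671
```

Emit:
drive_tool(slide=[[0,0,0],[0,0,0],[0,0,0],[0,0,0],[0,0,0]], twist=[0,0,0,0,0], hand=[1,1,1,1,1])

```text
clock: 9.4
tool_pos: [0.4896, -0.2563, 0.1019]
orientation: [-2.19, -2.252, 0.003]
ft_force: [-8.1, -0.4, 13.0]
opening: 0.0379
```

Emit:
drive_tool(slide=[[0,0,0],[0,0,0],[0,0,0],[0,0,0],[0,0,0]], twist=[0,0,0,0,0], hand=[-1,-1,-1,-1,-1])

```text
clock: 9.9
tool_pos: [0.4901, -0.2558, 0.1003]
orientation: [-2.19, -2.25, 0.001]
ft_force: [-1.5, -0.8, -0.0]
opening: 0.0745
```

```bash
python3 - <<'E'
from rig import *
from h import *
s=state();print(s["clock"],s["tool_pos"],s["ft_force"],s["opening"])
r=read_camera("side");b=r["image"][:,:,::-1][60:240,240:480]
cv2.imwrite("pics/s7.png",cv2.resize(b,None,fx=3.3,fy=3.3,interpolation=cv2.INTER_CUBIC))
E
```

```text
9.9 [ 0.49005639 -0.25576467  0.10030017] [-1.47039273 -0.77326282 -0.01109726] 0.0745351387157594
```

View pics/s7.png

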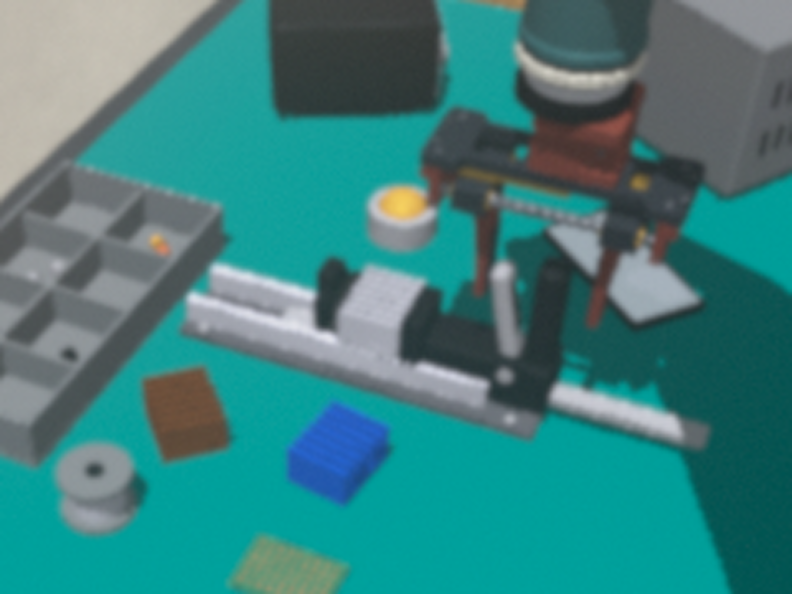

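Emit:
drive_tool(slide=[[0,0,0],[0,0,0],[0,0,0],[0,0,0],[0,0,0]], twist=[0,0,0,0,0], hand=[-1,-1,1,1,1])

```text
clock: 10.45
tool_pos: [0.4915, -0.2561, 0.1009]
orientation: [2.191, 2.25, 0.001]
ft_force: [5.4, 1.8, 1.0]
opening: 0.0673
```

Emit:
drive_tool(slide=[[0,0,0],[0,0,0],[0,0,0],[0,0,0],[0,0,0]], twist=[0,0,0,0,0], hand=[1,1,1,1,1])

```text
clock: 10.95
tool_pos: [0.4909, -0.2563, 0.1018]
orientation: [2.19, 2.251, -0.0]
ft_force: [-2.1, 1.3, 9.3]
opening: 0.0404
```

Emit:
drive_tool(slide=[[0,0,0],[0,0,0],[0,0,0],[0,0,0],[0,0,0]], twist=[0,0,0,0,0], hand=[-1,-1,-1,-1,-1])

```text
clock: 11.45
tool_pos: [0.49, -0.2558, 0.1005]
orientation: [-2.19, -2.25, 0.001]
ft_force: [0.6, -0.1, -0.1]
opening: 0.0773
```

```bash
python3 - <<'E'
from rig import *
from h import *
s=state();print(s["clock"],s["tool_pos"],s["ft_force"],s["opening"])
r=read_camera("side");b=r["image"][:,:,::-1][60:240,240:480]
cv2.imwrite("pics/s8.png",cv2.resize(b,None,fx=3.3,fy=3.3,interpolation=cv2.INTER_CUBIC))
E
```

```text
11.45 [ 0.48995205 -0.2557921   0.10045207] [ 0.61628617 -0.06269789 -0.08481513] 0.07731837319627896
```

View pics/s8.png

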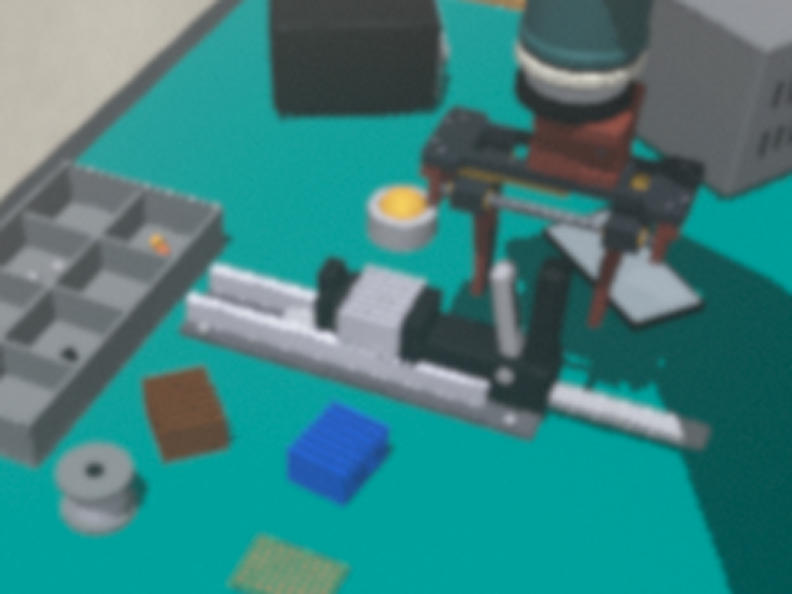

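The bar tail stayed at (707,433) from s7 to s8, so the jaw seems home. I'll confirm with a longer 25 N squeeze.

Emit:
drive_tool(slide=[[0,0,0],[0,0,0],[0,0,0],[0,0,0],[0,0,0]], twist=[0,0,0,0,0], hand=[-1,-1,1,1,1], newtons=25)

```text
clock: 12.0
tool_pos: [0.4914, -0.2561, 0.1009]
orientation: [2.191, 2.25, 0.001]
ft_force: [4.5, 1.4, 2.3]
opening: 0.0676
```

Emit:
drive_tool(slide=[[0,0,0],[0,0,0],[0,0,0],[0,0,0],[0,0,0]], twist=[0,0,0,0,0], hand=[1,1,1,1,1])

```text
clock: 12.5
tool_pos: [0.4904, -0.2563, 0.1019]
orientation: [2.19, 2.251, -0.001]
ft_force: [-3.7, 0.3, 11.1]
opening: 0.0396
```

Emit:
drive_tool(slide=[[0,0,0],[0,0,0],[0,0,0],[0,0,0],[0,0,0]], twist=[0,0,0,0,0], hand=[1,1,1,1,1])

```text
clock: 13.0
tool_pos: [0.4904, -0.2563, 0.1019]
orientation: [2.191, 2.251, -0.001]
ft_force: [-4.6, 0.7, 11.9]
opening: 0.0398
```

Emit:
drive_tool(slide=[[0,0,0],[0,0,0],[0,0,0],[0,0,0],[0,0,0]], twist=[0,0,0,0,0], hand=[-1,-1,-1,-1,-1])

```text
clock: 13.5
tool_pos: [0.49, -0.2558, 0.1005]
orientation: [-2.19, -2.251, 0.001]
ft_force: [0.2, -0.6, -0.4]
opening: 0.0761
```

```bash
python3 - <<'E'
from rig import *
from h import *
s=state();print(s["clock"],s["tool_pos"],s["ft_force"],s["opening"])
r=read_camera("side");b=r["image"][:,:,::-1][60:240,240:480]
b=cv2.resize(b,None,fx=3.3,fy=3.3,interpolation=cv2.INTER_CUBIC)
cv2.imwrite("pics/s9.png",b)
p=[cv2.imread(f"pics/s{i}.png") for i in(6,7,8,9)]
for i in range(3):
    (d,q)=cv2.phaseCorrelate(p[i][385:450,600:730,1].astype(np.float32),p[i+1][385:450,600:730,1].astype(np.float32));print(i,d,q, np.abs(p[i][240:330,290:345].astype(float)-p[i+1][240:330,290:345]).mean())
E
```

```text
13.5 [ 0.49003076 -0.25579714  0.10048116] [ 0.24239575 -0.60818858 -0.38340474] 0.07613312945721964
0 (0.4843121769776815, 0.000925558814223848) 0.9385216638384533 9.246868686868687
1 (0.5117467229112123, 0.029625049716187846) 0.9561657228587587 1.1224242424242423
2 (0.5111968454682767, 0.0026709797468171814) 0.950506003501484 0.9426262626262626
```

View pics/s9.png

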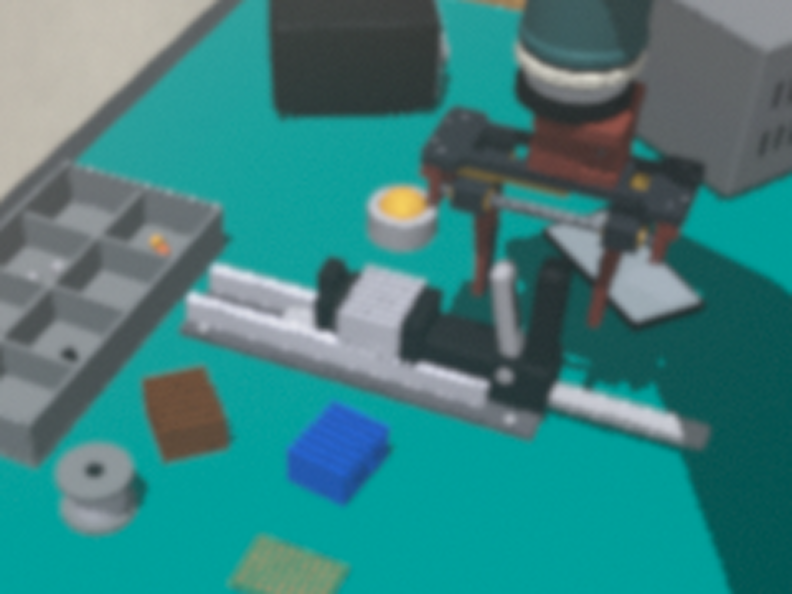

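Emit:
drive_tool(slide=[[5,0,10],[0,0,30],[0,0,40],[0,0,40],[0,0,10]], twist=[0,0,0,0,0], hand=[-1,-1,-1,-1,-1])

```text
clock: 14.05
tool_pos: [0.498, -0.2575, 0.2361]
orientation: [2.186, 2.246, 0.002]
ft_force: [0.2, -0.9, -0.9]
opening: 0.0876
```

Emit:
drive_tool(slide=[[-30,-40,0],[-30,-40,0],[-30,-40,0],[-30,-40,0],[-30,-40,0]], twist=[0,0,0,0,0], hand=[-1,-1,-1,-1,-1])

```text
clock: 14.55
tool_pos: [0.3441, -0.457, 0.2306]
orientation: [-2.191, -2.251, -0.0]
ft_force: [0.7, -0.3, -0.6]
opening: 0.088
```

```bash
python3 - <<'E'
from rig import *
from h import *
s=state();print(s["clock"],s["tool_pos"],s["ft_force"],s["opening"])
r=read_camera("top");np.savez("top1.npz",**r);a=r["image"][:,:,::-1][120:320,370:490]
cv2.imwrite("pics/top1.png",cv2.resize(a,None,fx=3,fy=3,interpolation=cv2.INTER_CUBIC))
cv2.imwrite("pics/top1full.png",r["image"][:,:,::-1])
E
```

```text
14.55 [ 0.34410288 -0.4569596   0.23055957] [ 0.68081999 -0.26103246 -0.59936564] 0.08797312254329537
```

View pics/top1.png

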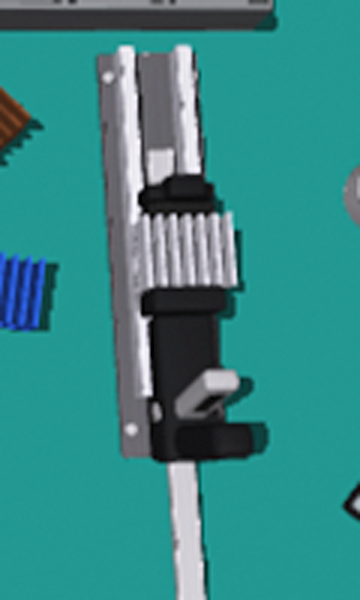

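View pics/top1full.png

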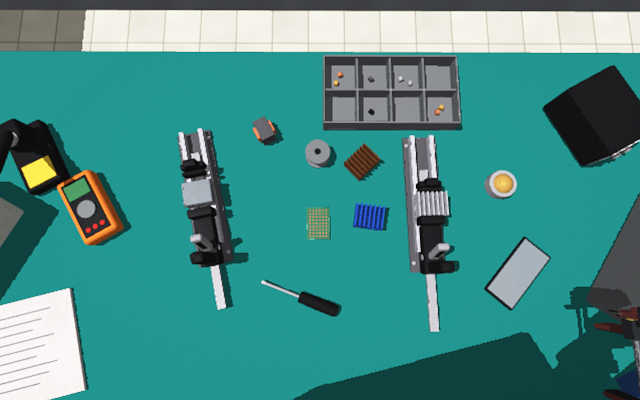

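```bash
python3 - <<'E'
from h import *
p=[cv2.imread(f"pics/s{i}.png")[:,:,1].astype(float) for i in(6,7,8,9)]
for n,(y0,y1,x0,x1) in dict(tail=(415,455,670,720),jaw=(250,330,310,350),static=(290,340,190,300)).items():
    print(n,[round(np.abs(p[i]-p[i+1])[y0:y1,x0:x1].mean(),2) for i in range(3)],[round((p[i+1]-p[i])[y0:y1,x0:x1].mean(),2) for i in range(3)])
t0=np.load("top0.npz")["image"].astype(int);t1=np.load("top1.npz")["image"].astype(int)
print("spare diff",np.abs(t0-t1)[120:315,170:240].max(),np.abs(t0-t1)[120:315,170:240].mean(),"static",np.abs(t0-t1)[150:200,450:480].mean())
from rig import *
s=state();print(s["joint_vel"].round(3),s["tool_pos"],s["clock"]);close_job()
E
```

```text
tail [np.float64(1.6), np.float64(0.73), np.float64(0.83)] [np.float64(1.01), np.float64(-0.03), np.float64(-0.03)]
jaw [np.float64(14.04), np.float64(1.01), np.float64(0.81)] [np.float64(9.32), np.float64(0.37), np.float64(-0.02)]
static [np.float64(1.39), np.float64(0.71), np.float64(0.64)] [np.float64(-0.87), np.float64(-0.07), np.float64(0.0)]
spare diff 4 0.6028815628815629 static 0.5957777777777777
[ 0.076 -0.009  0.016  0.024 -0.009  0.153] [ 0.33969959 -0.46377363  0.23064043] 14.6
the job is handed in; nothing more can be done
```

I squeezed and released the trigger of the heat-sink clamp seven times, then opened the gripper, withdrew clear of everything and handed the job in at 14.6 s.

- **Squeezes:** the first five were at 20 N. The first four drew the jaw roughly 8 mm each. The fifth drew it about 3 to 4 mm, onto the heat sink already pushed back against the fixed jaw.
- **Firm grip:** the sixth squeeze (20 N) moved the jaw hardly at all, and the seventh (25 N, held longer) not measurably. In both, the jaw and bar-end image changes were near the camera noise. The fingers also stopped at about 40 mm, against about 37.7 mm on the earlier squeezes.
- **Last top view:** the heat sink is held between the two jaws, and the trigger is back at rest. The other clamp shows no change beyond noise.
- **Not fully checked:**
  - I judged the final jaw position from pictures and did not measure the 47 mm jaw gap directly.
  - The arm was still settling slightly when I handed in, clear of everything.

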